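# Top up a tilt-out sweet bin from a scoop

## Task

Top up the middle bin in the bottom row of the tilt-bin rack: pull it forward by its handle until it leans fully open, then tip all six foil-wrapped chocolates out of the scoop into it. Lay the empty scoop gently back, flat in the sheet pan, and swing the bin fully shut. Leave the two bins beside it shut and do not shift the saucers, mug or jug.

Things in the scene. Friction and masses are not known exactly. Their poses are not given: they have to be found in the camera images.
- rack_foot (a point): Tilt-bin rack, white steel frame, fixed on the table, 400 wide, 150 deep, 340 high. Point: bottom of its front face, mid width. Axes: x into the rack (away from whoever stands before it), y along its width to that person's left, z up. Bottom row: three bins at 126 pitch with clear fronts, which stand 5 proud of the frame.
- rack_upper (a point): Middle of the rack's upper row of pulls, 300 above the table, on the front face; axes as rack_foot. The upper row (z 205 to 330) is four smaller fixed bins whose grey pulls (22 wide, 18 high) stand 34 out from the front. They overhang the lower handles, so a hand comes to those slanting in and down from the front.
- bin_mid (a joint): Tilt (rad) of the middle bottom bin about its bottom front edge: 0 shut, 0.75 fully open at its stop, top leaning out. Almost no hinge friction: let go below about 0.4 rad it swings shut by its weight, beyond about 0.6 it falls to its stop and rests there alone. Bin about 0.42 kg; opening takes 1 to 2 N at the handle.
- bin_mid_hinge (a point): Hinge of the middle bottom bin: middle of the lower edge of its front, 24 above the table. Axes turn with the bin: x to the bin's back, y along the hinge, z up its front. White bin, 120 wide (114 inside), 115 deep, open on top; clear front 165 high lying 0 to 5 in front of this point, back 105 high, sides slope from 165 at the front to 105 at the back; walls and floor 3.
- bin_mid_mouth (a point): Middle of that bin's open mouth, 57 behind and 135 above the hinge in the bin's axes (axes as the hinge's). Fully open, the mouth is about level, 114 by 130: its front lip is then 112 out in front of the hinge and 121 above it, its back lip 13 behind the hinge line and 155 above it, just below the upper row.
- bin_mid_grip (a point): Handle of that bin: a grey moulded block standing 40 out from the front panel, 24 wide (along the hinge), 22 high. It runs from 5 to 45 in front of the hinge line; this point lies 29 in front of it and 141 up the front, mid width, mid height. Axes as the hinge's.
- bin_left (a joint): Tilt angle of the bottom bin on the +y side (rack axes) of the middle one, stocked, same kind; 0 shut. To stay shut.
- bin_right (a joint): Tilt angle of the bottom bin on the -y side of the middle one, stocked, same kind; 0 shut. To stay shut.
- scoop_grip (a point): Flat-bottomed steel scoop, about 0.16 kg plus 72 g of chocolates; this point is on its black handle, 35 behind the bowl's back wall, at mid height, 40 above the scoop's underside. Handle: level bar 100 long, 22 wide, 16 high, from 1 to 101 behind the bowl's back wall. Axes: x towards the open nose, y across, z up. The nose edge is 155 ahead of this point and 40 below it.
- scoop_bowl (a point): Middle of the scoop's bowl, on the bowl's inside floor, 3 above its underside; same axes, 95 ahead of and 37 below the handle point. Bowl 120 long, 84 wide, flat floor 3 thick, back wall 42 high, side walls 42 high at the back falling to 12 at the nose, open at the nose.
- scoop: The scoop; origin at the middle of the bowl's underside, axes as the handle point's.
- pan: Aluminium sheet pan on the table, fixed, 330 (x) by 240 (y), rim 20 high, sheet 3; origin at the middle of its underside, z up. The scoop lies in it at the start.
- choc0_c (a point): Middle of foil-wrapped chocolate 1 of 6: silvery dome with a flat base, 26 across, 18 high, 12 g; starts in the scoop.
- choc1_c (a point): Middle of foil-wrapped chocolate 2 of 6: silvery dome with a flat base, 26 across, 18 high, 12 g; starts in the scoop.
- choc2_c (a point): Middle of foil-wrapped chocolate 3 of 6: silvery dome with a flat base, 26 across, 18 high, 12 g; starts in the scoop.
- choc3_c (a point): Middle of foil-wrapped chocolate 4 of 6: silvery dome with a flat base, 26 across, 18 high, 12 g; starts in the scoop.
- choc4_c (a point): Middle of foil-wrapped chocolate 5 of 6: silvery dome with a flat base, 26 across, 18 high, 12 g; starts in the scoop.
- choc5_c (a point): Middle of foil-wrapped chocolate 6 of 6: silvery dome with a flat base, 26 across, 18 high, 12 g; starts in the scoop.
- saucers: Bystander: stack of seven white saucers, 140 across, 50 high; origin at the middle of its underside.
- mug: Bystander: white mug, 80 across, 92 high, handle at its +y; origin at the middle of its underside.
- jug: Bystander: steel milk jug, 84 across, 95 high, handle reaching 70 out at its +y; origin at the middle of its underside.

How it is judged:
By the outcome, as a careful person would: the job done as asked, in the order asked, and still so for the second after the job is handed in, with the robot touching nothing.
It also fails if it takes over 72 s, if anything falls off the work surface, if the arm or the gripper's body presses on something with over 40 N, if the wrist force passes 120 N, or if a joint passes its speed limit or range.

## Robot

A 6-joint arm with a two-finger parallel gripper is mounted at the origin on the work surface. World frame = base frame: x ahead of the robot, y to its left, z up, the work surface at z = 0. Lengths are in m, angles in rad, forces in N, time in s.
With the tool pointing down it reaches from about 0.325 to 0.9 m from the base axis. Payload 6.1 kg.
Tool frame: the origin (TCP) lies midway between the tips of the shut fingers; the grasp point (between the pads) lies 19 mm behind it; z points along the fingers, y is the line along which they close (so a half turn about z gives the same grasp; the last joint's range is limited). The gripper opens to 87 mm and grips with 3 to 60 N. Pads are 19 mm wide; open, the fingers measure 117 mm over their backs; the gripper's body (75 mm by 190 mm) begins 51 mm behind the grasp point.
Start: joints at [1.147, 0.22, 1.526, -0, 1.395, -0.126], TCP at [0.183, 0.597, 0.188] pointing down, gripper open.
Joint ranges: [-2.98, 2.98], [-0.91, 2.08], [0.09, 2.57], [-1.24, 4.39], [0.2, 2.65], [-2.68, 2.68]. Speed limits (rad/s): [2.57, 2.57, 3.01, 3.14, 3.14, 3.14].

## Interface

Orientations are given as [roll, pitch, yaw] about the fixed x, y, z axes, in that order (R = Rz(yaw) Ry(pitch) Rx(roll)).
In Python, from station import * gives the robot as it stands. The module is installed in compiled form; this text tells all that it offers. Calls block until the motion is done:
- movep(position, orientation): joint-space move of the TCP to a pose.
- move_straight(position, ori=None, feed=0.15): straight line of the TCP; ori=None keeps the orientation; feed is the mean speed in m/s.
- movej(angles): joint-space move.
- move_gripper(opening, grip_force=None): finger opening in m; grip_force is the grip in N (None keeps the last); returns when the fingers have stopped.
- pause(seconds).
- inverse_kinematics(position, orientation): joint angles nearest the present ones, or None.
- sense(): the state.
- get_image(name): name is "scene" or "top" or "wrist"; returns (picture, depth): 400x640x3 uint8, red, green, blue; 400x640 float32, m along the optical axis (not along the pixel's ray), 0 where there is no reading.
- calibration(name): a dict with "fx", "fy", "cx", "cy" (pixels), "R" (3x3) and "t" (3): a world point X has camera coordinates R X + t. Camera axes: x right, y down, z forward; pixel columns grow to the right and rows downward; lengths in m; the calibration is good to about 2 mm. The wrist camera is an equidistant fisheye: a pixel r from the principal point sees the ray r / f radians off the axis. A picture is of the moment at which its call begins: read the wrist's pose just before it. calibration takes no time and is no camera call; for the wrist camera it gives the pose at the moment of the call.
A pose or a line that the arm cannot do raises IKError and nothing moves.
- hand_in(): hands the job in; it is judged then, once.
The state is a dict: "time_s": time; "qpos": joint angles; "dq": joint speeds; "effort": joint torques, N m; "tool_pos": TCP position; "tcp_rot": TCP orientation; "ft_force": force on the tool from outside, world axes, zero at the start; "torque": the same for the moment, N m; "width": finger opening in m; "grip_force": force on a finger pad.
Only numpy, scipy, OpenCV 4.12 (cv2) and the standard library are available. Lean on these libraries where they do the work, as an engineer would, in place of code of your own. Each camera call takes 0.05 s, during which the arm holds its last target. There are 200 camera calls.

## Working session

There is one attempt and no reset: what is moved stays moved. The work goes in short steps, each a Python script; the robot and the scene stay as the last script left them, time stands still between calls to the robot, and variables do not carry over. Pictures are saved under pics/ and viewed, at most 11 in all, crops included, and the job is handed in when it is done.

```bash
mkdir -p pics; cat > h.py <<'E'
from station import *
import numpy as np, cv2
def snap(name,fn):
    c=calibration(name); im,d=get_image(name)
    cv2.imwrite('pics/'+fn+'.png',im[:,:,::-1]); np.savez('pics/'+fn+'.npz',im=im,d=d,**{k:np.array(v) for k,v in c.items()})
    return im,d,c
def cloud(d,c):
    v,u=np.mgrid[:d.shape[0],:d.shape[1]]
    P=np.stack([(u-c['cx'])/c['fx']*d,(v-c['cy'])/c['fy']*d,d],-1)
    return (P-np.array(c['t']))@np.array(c['R'])
E
python3 - <<'E'
from h import *
for n in('scene','top'):
    im,d,c=snap(n,n+'0'); print(n,c['fx'],np.round(-np.array(c['R']).T@c['t'],3),(d>0).mean())
print(sense())
E
```

```text
scene 385.4929351093731 [1.135 0.308 0.737] 0.9959921875
top 427.32766056695544 [ 0.4   -0.022  1.031] 0.99589453125
{'time_s': 0.1, 'qpos': array([ 1.14689540e+00,  2.21150061e-01,  1.52748627e+00, -6.81241025e-06,
        1.39466408e+00, -1.26104194e-01]), 'dq': array([ 5.96946026e-06, -1.00958218e-03, -2.82126282e-03, -1.86069101e-03,
        9.22167643e-04, -6.05581179e-04]), 'effort': array([ 1.45325492e-03, -4.95945382e+01, -3.88517404e+01,  7.00414949e-02,
        5.16272185e-02,  5.14266219e-06]), 'tool_pos': array([0.18314389, 0.59693669, 0.18715046]), 'tcp_rot': array([-3.13989761e+00, -2.08133564e-04,  2.84379695e+00]), 'ft_force': array([-0.52138904, -0.04065267,  0.4532138 ]), 'torque': array([ 0.03400538, -0.04796872,  0.06313139]), 'grip_force': 0.0, 'width': 0.08690353880644763}
```

View pics/scene0.png

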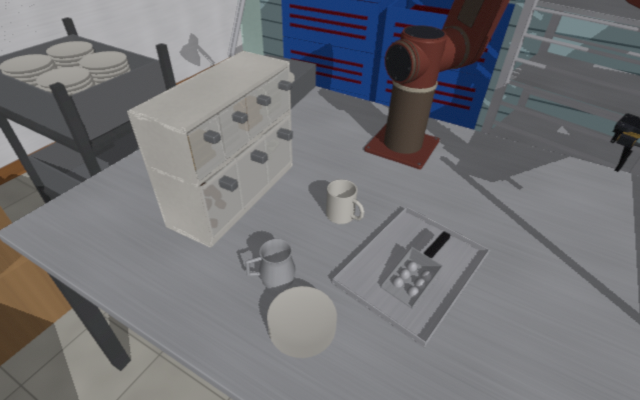

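View pics/top0.png

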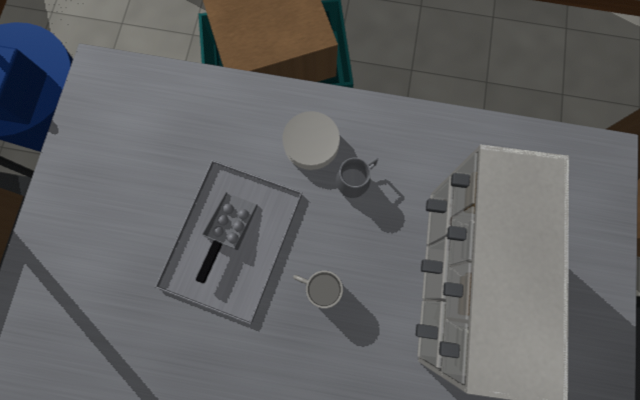

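The top view shows the rack on the right (x pixel 420–570), with the lower handles at about (436,205), (431,266) and (427,331). The scoop lies in the pan with its handle from about (220,243) to (201,280) and its nose towards (240,200). The saucers are at (311,140), the jug at (355,177) and the mug at (324,289).

```bash
python3 - <<'E'
from h import *
def load(f):
    z=np.load('pics/'+f+'.npz'); return z['im'],z['d'],z
im,d,c=load('top0'); P=cloud(d,c)
def rect(m,z0=None,n=''):
    m=m.astype(np.uint8); k,l,s,_=cv2.connectedComponentsWithStats(m)
    i=1+np.argmax(s[1:,4]); q=P[l==i]; r=cv2.minAreaRect(q[:,:2].astype(np.float32))
    print(n,len(q),np.round(r[0],4),np.round(r[1],4),round(r[2],2),'z',np.round(np.median(q[:,2]),4)); print(np.round(cv2.boxPoints(r),4).tolist())
    return q
Z=P[...,2]; V,U=np.mgrid[:400,:640]
rect((Z>.32)&(Z<.36)&(U>380),n='racktop')
g=im.max(2).astype(int)
dark=(g<55)
q=rect(dark&(Z>.035)&(Z<.07)&(U<300),n='scoophandle')
for (u,v) in [(436,205),(431,266),(427,331),(460,180),(456,233),(453,290),(449,349)]:
    w=P[v-3:v+4,u-4:u+5].reshape(-1,3); print((u,v),np.round(np.median(w,0),4), im[v,u])
for n,(a,b,e,f),z in [('sauc',(270,100,350,180),.03),('jug',(330,150,410,215),.05),('mug',(285,265,350,315),.05)]:
    m=(Z>z)&(Z<.12)&(U>a)&(U<e)&(V>b)&(V<f); rect(m,n=n)
rect((Z>.012)&(Z<.024)&(U>150)&(U<310)&(V>150),n='pan')
rect((Z>.008)&(Z<.07)&(U>190)&(U<265)&(V>185)&(V<290),n='scoop')
print('pixel size',np.round(P[266,431]-P[266,432],4))
# scene handles
im2,d2,c2=load('scene0'); P2=cloud(d2,c2)
for (u,v) in [(228,183),(260,156),(285,134),(437,244)]:
    w=P2[v-3:v+4,u-4:u+5].reshape(-1,3); print('scene',(u,v),np.round(np.median(w,0),4),np.round(w.min(0),3),np.round(w.max(0),3))
E
```

```text
racktop 24780 [ 0.5066 -0.3248] [0.4013 0.1559] 2.43 z 0.3397
[[0.3027999997138977, -0.2554999887943268], [0.3093999922275543, -0.41119998693466187], [0.7103999853134155, -0.39419999718666077], [0.7037000060081482, -0.23839999735355377]]
scoophandle 417 [0.4365 0.2483] [0.0226 0.0986] 77.82 z 0.05
[[0.38589999079704285, 0.24770000576972961], [0.4823000133037567, 0.22689999639987946], [0.4871000051498413, 0.24899999797344208], [0.39070001244544983, 0.26980000734329224]]
(436, 205) [ 0.6255 -0.2183  0.1757] [67 68 71]
(431, 266) [ 0.5006 -0.2233  0.1754] [68 69 72]
(427, 331) [ 0.3764 -0.2307  0.1758] [67 69 71]
(460, 180) [ 0.6429 -0.2243  0.3088] [67 68 71]
(456, 233) [ 0.5482 -0.2272  0.3088] [67 69 71]
(453, 290) [ 0.4522 -0.2325  0.3087] [68 69 72]
(449, 349) [ 0.3589 -0.2362  0.3088] [67 69 72]
sauc 2500 [0.773  0.0731] [0.1385 0.1386] 85.51 z 0.0461
[[0.6984999775886536, 0.009499999694526196], [0.8367000222206116, -0.00139999995008111], [0.8475000262260437, 0.13670000433921814], [0.7092999815940857, 0.14749999344348907]]
jug 507 [ 0.702  -0.0488] [0.0726 0.0977] 76.57 z 0.0804
[
[... 553 characters left out ...]
0.6840000152587891, 0.30889999866485596], [0.35830000042915344, 0.36629998683929443]]
scoop 1113 [0.4939 0.2397] [0.0904 0.2219] 78.15 z 0.0335
[[0.37599998712539673, 0.21819999814033508], [0.5932000279426575, 0.17270000278949738], [0.6116999983787537, 0.26109999418258667], [0.3946000039577484, 0.3066999912261963]]
pixel size [-0.0002  0.0017 -0.0012]
scene (228, 183) [ 0.6336 -0.2133  0.1759] [ 0.622 -0.228  0.166] [ 0.639 -0.202  0.179]
scene (260, 156) [ 0.5072 -0.2171  0.1758] [ 0.493 -0.232  0.165] [ 0.512 -0.206  0.179]
scene (285, 134) [ 0.3838 -0.2245  0.174 ] [ 0.369 -0.239  0.161] [ 0.389 -0.212  0.178]
scene (437, 244) [0.4391 0.2501 0.0516] [0.396 0.239 0.004] [0.455 0.26  0.055]
```

```bash
cat >> h.py <<'E'
from scipy.spatial.transform import Rotation as Ro
RY=np.radians(-90+2.43); F=np.array([.5030,-.2499,0])
IN=np.array([np.cos(RY),np.sin(RY),0]); LF=np.array([-np.sin(RY),np.cos(RY),0]); UP=np.array([0,0,1.])
def pose(g,fwd,s,sgn,off=0):
    """TCP pose: grasp point g, tool z slants s rad below horizontal fwd; off>0 = backed off"""
    z=fwd*np.cos(s)-UP*np.sin(s); y=sgn*np.cross(UP,fwd); R=np.stack([np.cross(y,z),y,z],1)
    return np.array(g)+(.019-off)*z, Ro.from_matrix(R).as_euler('xyz')
S0=np.radians(40)
def hpose(phi,sgn,off=0,s0=S0,fr=.032):
    o=fr*np.cos(phi)+.141*np.sin(phi); h=.141*np.cos(phi)-fr*np.sin(phi)
    return pose(F-IN*o+UP*(.024+h),IN,s0+phi,sgn,off)
def scpose(nose,yaw,th,sgn,a,d=.045,off=0):
    """grasp pose for scoop with nose-edge underside at nose, nose-down th"""
    f=np.array([np.cos(yaw),np.sin(yaw),0]); x=f*np.cos(th)-UP*np.sin(th); z=f*np.sin(th)+UP*np.cos(th)
    return pose(np.array(nose)-x*(.120+d)+z*.040,f,a+th,sgn,off)
SY=np.radians(-12.0); SG=np.array([.4520,.2450,.043])
SX=np.array([np.cos(SY),np.sin(SY),0]); NOSE0=SG+SX*.155-UP*.040
E
python3 - <<'E'
from h import *
r=np.degrees
for sg in(1,-1):
    for s0 in(30,40,50):
        print('h',sg,s0,[None if q is None else np.round(q,2).tolist() for q in [inverse_kinematics(*hpose(p,sg,o,np.radians(s0))) for p,o in((0,.1),(0,0),(.4,0),(.75,0),(.75,.1))]])
    for a in(40,50,60):
        print('pick',sg,a,[None if q is None else np.round(q,2).tolist() for q in [inverse_kinematics(*scpose(NOSE0,SY,0,sg,np.radians(a),off=o)) for o in(0,.1)]])
        N=F-IN*.047+UP*.165
        for yaw in(-87.57,-60,-40,-115,0,180):
            print(' pour',yaw,[None if q is None else np.round(q,1).tolist() for q in [inverse_kinematics(*scpose(N,np.radians(yaw),np.radians(t),sg,np.radians(a))) for t in(0,35,60,75)]])
E
```

```text
h 1 30 [[0.2, 0.16, 1.94, -1.04, 1.43, 0.54], [0.03, 0.2, 2.01, -1.15, 1.26, 0.57], [-0.06, 0.05, 1.99, -0.72, 1.14, 0.22], [-0.21, 0.03, 1.97, -0.33, 1.09, -0.11], [-0.15, -0.08, 1.89, -0.3, 1.29, -0.12]]
h 1 40 [[0.11, 0.04, 1.94, -0.9, 1.36, 0.35], [-0.05, 0.11, 2.0, -0.97, 1.17, 0.38], [-0.17, 0.01, 1.97, -0.52, 1.12, 0.01], [-0.33, 0.03, 1.94, -0.13, 1.13, -0.32], [-0.31, -0.08, 1.85, -0.12, 1.33, -0.32]]
h 1 50 [[-0.0, -0.05, 1.91, -0.72, 1.32, 0.15], [-0.14, 0.03, 1.98, -0.78, 1.12, 0.17], [-0.28, -0.01, 1.93, -0.31, 1.14, -0.2], [-0.44, 0.07, 1.89, 0.05, 1.2, -0.5], [-0.45, -0.02, 1.79, 0.05, 1.4, -0.5]]
pick 1 40 [None, [1.03, -0.18, 2.41, -1.12, 0.94, 0.39]]
 pour -87.57 [[0.3, 0.1, 1.9, -0.8, 1.5, 0.5], [-0.2, -0.1, 1.8, -0.3, 1.5, -0.2], [-0.6, -0.0, 1.6, 0.1, 1.7, -0.6], [-0.7, 0.2, 1.4, 0.3, 1.9, -0.7]]
 pour -60 [[0.3, -0.4, 2.4, -0.9, 1.2, 0.2], [-0.3, -0.4, 2.0, -0.2, 1.4, -0.8], [-0.5, -0.0, 1.6, 0.1, 1.7, -1.1], [-0.6, 0.3, 1.3, 0.2, 2.0, -1.1]]
 pour -40 [None, [-0.4, -0.5, 2.1, -0.1, 1.4, -1.3], [-0.5, 0.0, 1.6, 0.0, 1.8, -1.4], [-0.6, 0.3, 1.2, 0.1, 2.0, -1.4]]

[... 3955 characters left out ...]
, 0.4, 1.9, 2.4], [-0.8, 0.3, 1.3, 0.5, 2.1, 2.4]]
 pour -60 [None, [-0.4, -0.2, 1.8, 0.0, 1.6, 2.2], [-0.6, 0.2, 1.4, 0.2, 2.0, 2.0], [-0.7, 0.5, 1.1, 0.3, 2.2, 2.0]]
 pour -40 [[-0.3, -0.9, 2.5, -0.2, 1.1, 2.1], [-0.5, -0.2, 1.8, 0.0, 1.6, 1.8], [-0.6, 0.3, 1.3, 0.1, 2.1, 1.7], [-0.6, 0.6, 1.0, 0.1, 2.3, 1.7]]
 pour -115 [[0.0, 0.3, 1.5, -0.5, 1.6, -2.6], None, None, [-1.0, 0.1, 1.6, 0.7, 1.8, 2.7]]
 pour 0 [[-1.2, -0.8, 2.4, 0.5, 1.4, 0.3], [-0.6, -0.2, 1.8, -0.1, 1.6, 1.0], [-0.4, 0.3, 1.3, -0.2, 2.0, 1.1], [-0.4, 0.6, 1.0, -0.3, 2.3, 1.1]]
 pour 180 [[-0.3, 0.9, 0.7, -0.2, 2.1, -1.9], [-0.5, 0.2, 1.4, 0.0, 1.5, -2.0], [-0.7, -0.3, 1.9, 0.4, 1.2, -2.3], [-0.9, -0.6, 2.2, 0.7, 1.1, -2.7]]
```

```bash
sed -i 's/F=np.array(\[.5030/F=np.array([.5022/' h.py; python3 - <<'E'
from h import *
movep(*hpose(0,1,.15)); move_gripper(.06)
move_straight(hpose(0,1,.0)[0],feed=.12)
s=sense(); print(s['time_s'],s['ft_force'],s['width'],s['tool_pos'],hpose(0,1)[0])
move_gripper(.0,12)
s=sense(); print(s['time_s'],s['ft_force'],s['width'],s['grip_force'])
snap('scene','scene1')
im=cv2.imread('pics/scene1.png')[60:260,100:400]; cv2.imwrite('pics/s1c.png',cv2.resize(im,None,fx=2,fy=2))
E
```

```text
4.9083 [-0.31669603  0.3236165   0.51813313] 0.06037115906357755 [ 0.50198913 -0.23213736  0.15334619] [ 0.50146035 -0.23247053  0.15278704]
6.0917 [0.12493166 3.62496402 1.83255387] 0.0003573351423876457 2.117814859666396
```

View pics/s1c.png

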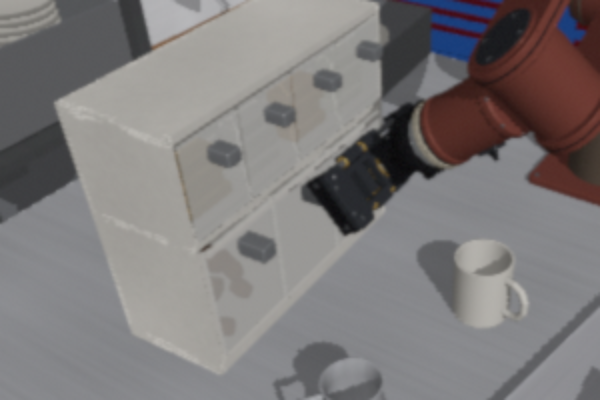

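The crop shows the grey middle handle at about (315,192), half hidden by the gripper's black body at (350,190). The fingers closed to zero, so they missed the handle. I'll check the orientation and look through the wrist camera.

```bash
python3 - <<'E'
from h import *
s=sense(); print(s['tcp_rot'],hpose(0,1)[1],s['tool_pos']); print(np.round(Ro.from_euler('xyz',s['tcp_rot']).as_matrix(),3))
im,d,c=snap('wrist','w1'); print({k:np.round(v,3) for k,v in c.items()})
snap('top','top1')
a=cv2.imread('pics/w1.png'); b=cv2.imread('pics/top1.png')[120:400,380:640]
b=cv2.resize(b,(372,400)); a=cv2.resize(a,(428,400) ) if 0 else a[:,106:534]
cv2.imwrite('pics/j1.png',np.hstack([a,b]))
E
```

```text
[3.14106217 0.87272098 1.61299745] [-3.14159265  0.87266463  1.61320783] [ 0.50165101 -0.23240599  0.15296456]
[[-0.027  0.999  0.033]
 [ 0.642  0.043 -0.765]
 [-0.766  0.    -0.643]]
{'fx': np.float64(309.707), 'fy': np.float64(309.707), 'cx': np.float64(316.247), 'cy': np.float64(202.539), 'R': array([[ 0.999,  0.043,  0.001],
       [ 0.016, -0.402,  0.916],
       [ 0.039, -0.915, -0.402]]), 't': array([-0.491, -0.223,  0.039])}
```

View pics/j1.png

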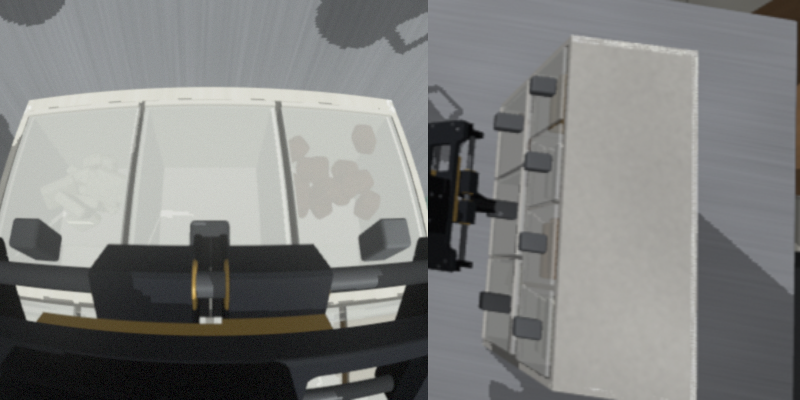

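The wrist view (upside down) shows the bin shut with the handle block at about (210,240). The closed fingers are at about (210,285), just outside or above the handle rather than around it. I'll compare this with the predicted positions.

```bash
python3 - <<'E'
from h import *
L=lambda f:np.load('pics/'+f+'.npz')
def toRack(P): Q=P-F; return np.stack([-Q@IN,Q@LF,Q[...,2]],-1)*1000
for f in('top0','top1'):
    z=L(f); Q=toRack(cloud(z['d'],z)); im=z['im'].max(2)
    m=(im<85)&(abs(Q[...,1])<13)&(Q[...,2]>140)&(Q[...,2]<215)&(Q[...,0]<90)&(Q[...,0]>-5)
    for b in range(-5,90,8):
        k=m&(Q[...,0]>=b)&(Q[...,0]<b+8)
        if k.sum(): print(f,b,k.sum(),np.round(np.median(Q[k],0)))
z=L('w1'); R,t=z['R'],z['t']
def proj(X):
    c=R@X+t; th=np.arctan2(np.hypot(c[0],c[1]),c[2]); a=np.arctan2(c[1],c[0]); r=z['fx']*th
    return np.round([z['cx']-106+r*np.cos(a),z['cy']+r*np.sin(a)])
s=sense(); Rt=Ro.from_euler('xyz',s['tcp_rot']).as_matrix()
for k in(0,-.019,-.051): print('tool z',k,proj(s['tool_pos']+k*Rt[:,2]), toRack(s['tool_pos']+k*Rt[:,2]))
for o in(5,45):
    for h in(154,176): print('handle out',o,'z',h,[proj(F-IN*o/1000+LF*l/1000+UP*h/1000).tolist() for l in(-12,12)], 'R nbr',proj(F-IN*o/1000-LF*.126+UP*h/1000))
E
```

```text
top0 -5 1 [  3. -10. 163.]
top0 3 42 [  8.   0. 176.]
top0 11 48 [ 15.   0. 176.]
top0 19 53 [ 23.  -2. 176.]
top0 27 50 [ 31.  -0. 175.]
top0 35 67 [ 40.  -1. 174.]
top0 43 2 [ 43.   4. 172.]
top1 3 32 [  8.  -2. 175.]
top1 11 53 [ 15.  -1. 176.]
top1 19 50 [ 23.  -1. 175.]
top1 27 45 [ 31.   1. 176.]
top1 35 41 [ 39.  -6. 182.]
top1 43 39 [ 47.  -1. 190.]
top1 51 35 [ 55.  -0. 198.]
top1 59 43 [ 63.   0. 205.]
top1 67 18 [ 70.   6. 211.]
top1 75 2 [ 76.   4. 211.]
top1 83 4 [ 88.   6. 205.]
tool z 0 [211. 231.] [ 17.48057977   0.19040844 152.96879851]
tool z -0.019 [211. 242.] [ 32.0365906    0.18363188 165.180371  ]
tool z -0.051 [211. 266.] [5.65519773e+01 1.72218733e-01 1.85747230e+02]
handle out 5 z 154 [[194.0, 237.0], [227.0, 237.0]] R nbr [ 50. 234.]
handle out 5 z 176 [[193.0, 267.0], [228.0, 267.0]] R nbr [ 46. 262.]
handle out 45 z 154 [[190.0, 217.0], [231.0, 217.0]] R nbr [ 25. 216.]
handle out 45 z 176 [[190.0, 253.0], [232.0, 253.0]] R nbr [ 19. 247.]
```

```bash
python3 - <<'E'
from h import *
a=cv2.imread('pics/w1.png')[190:340,241:391]; a=cv2.resize(a,None,fx=2.66,fy=2.66,interpolation=cv2.INTER_CUBIC)
s=sense();print(s['width'],s['grip_force'],s['ft_force'])
move_gripper(.06); s=sense(); print(s['width'],s['ft_force'])
b,_,_=snap('wrist','w2'); b=cv2.resize(b[190:340,241:391,::-1],None,fx=2.66,fy=2.66,interpolation=cv2.INTER_CUBIC)
cv2.imwrite('pics/j2.png',np.clip(np.hstack([a,b])*1.6,0,255).astype(np.uint8))
E
```

```text
0.0006065219329984446 2.2899059060728177 [-0.10224552  3.07588232  2.71766133]
0.0596472219193426 [0.08599693 1.73747185 0.48376706]
```

View pics/j2.png

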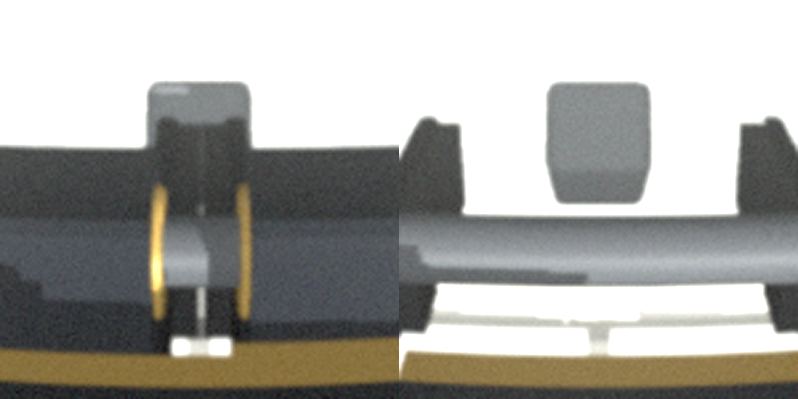

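The handle is exactly where predicted, yet the shut fingers appear inside it. I'll close in steps and log the force, then try a small pull.

```bash
python3 - <<'E'
from h import *
def st(n): s=sense(); print(n,round(s['time_s'],2),round(s['width'],4),round(s['grip_force'],2),np.round(s['ft_force'],2))
for w in(.03,.024,.018,.008): move_gripper(w,20); st(w)
E
```

```text
0.03 8.28 0.03 0.0 [ 0.17  0.95 -0.01]
0.024 8.72 0.0241 0.09 [-0.84 -0.    0.38]
0.018 9.17 0.018 1.16 [-0.05  2.04  0.9 ]
0.008 9.69 0.0081 2.21 [-0.25  3.7   3.33]
```

The contact force points straight back along the tool axis. The finger tips in the pictures sit about 30 mm short of the reported TCP. So the fingers only touch the handle's front edge. I'll advance in small steps with the fingers open, watching the force.

```bash
python3 - <<'E'
from h import *
def st(n): s=sense(); print(n,round(s['time_s'],2),round(s['width'],4),round(s['grip_force'],2),np.round(s['ft_force'],2)); return s
move_gripper(.05,15); f0=st('open')['ft_force']
for o in(-.008,-.016,-.024):
    move_straight(hpose(0,1,o)[0],feed=.05); f=st(o)['ft_force']
    if np.linalg.norm(f-f0)>4: break
move_gripper(.0); s=st('closed')
a,_,_=snap('wrist','w3'); a=a[190:340,241:391,::-1]
snap('top','top3'); b=cv2.imread('pics/top3.png')[200:340,380:520]
f=lambda x:cv2.resize(x,(400,400),interpolation=cv2.INTER_CUBIC)
cv2.imwrite('pics/j3.png',np.clip(np.hstack([f(a),f(b)])*1.5,0,255).astype(np.uint8))
E
```

```text
open 10.65 0.0495 0.0 [-0.01  0.18  0.27]
-0.008 10.96 0.0502 0.0 [-1.24  0.45  0.39]
-0.016 11.27 0.05 0.0 [-0.77 -0.26  0.85]
-0.024 11.57 0.0498 0.0 [ 0.07 -0.35 -0.26]
closed 12.15 0.0241 15.0 [-2.33  1.63  2.82]
```

View pics/j3.png

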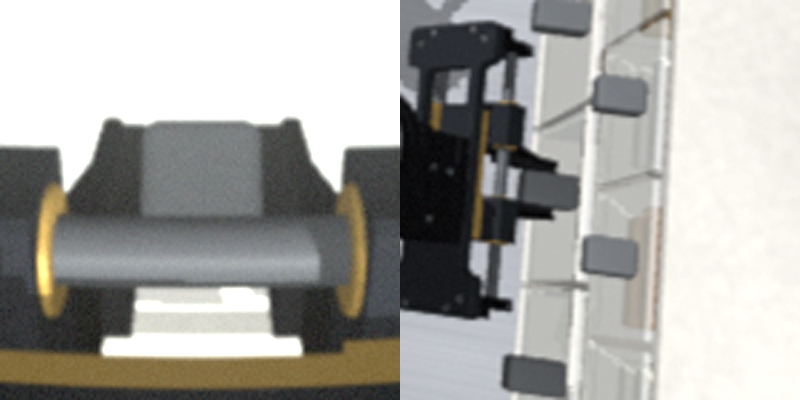

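The fingers now straddle the handle (width 24 mm, 15 N). The real tips are about 30 mm behind the nominal TCP, so I'll use the offset −0.024 from here on. Next I'll open the bin.

```bash
sed -i 's/sgn,off=0):\n    """TCP/&/; s/(.019-off)\*z/(.043-off)*z/' h.py; cat >> h.py <<'E'
def st(n=''): s=sense(); print(n,round(s['time_s'],2),round(s['width'],4),round(s['grip_force'],2),np.round(s['ft_force'],2)); return s
E
python3 - <<'E'
from h import *
print(np.round(sense()['tool_pos']-hpose(0,1)[0],4))
for p in(.12,.25,.38,.51,.64,.745):
    move_straight(*hpose(p,1),feed=.12); st(p)
E
```

```text
[-0.0004  0.      0.0001]
0.12 12.58 0.0238 15.0 [-2.01 -0.22 -1.16]
0.25 12.93 0.0237 15.0 [-2.31  0.25 -0.52]
0.38 13.28 0.0237 15.0 [-4.51  3.09  2.04]
0.51 13.63 0.024 15.0 [-3.94  4.6   3.81]
0.64 13.98 0.0239 15.0 [-4.27  5.92  4.74]
0.745 14.29 0.0242 15.0 [-2.71  8.03  4.02]
```

```bash
python3 - <<'E'
from h import *
z=np.load('pics/top3.npz'); P=cloud(z['d'],z); T,e=hpose(0,1); R=Ro.from_euler('xyz',e).as_matrix(); Q=(P-T)@R*1000
m=(z['im'].max(2)<60)&(abs(Q[...,0])<60)&(Q[...,2]>-200)&(Q[...,2]<20)&(abs(Q[...,1])<100)
for lo,hi in((5,15),(15,30),(30,60),(60,95)):
    k=m&(abs(Q[...,1])>lo)&(abs(Q[...,1])<hi); print(lo,hi,k.sum(),np.round(np.percentile(Q[k][:,2],[1,10,50,90,97,99.5])),np.round(np.percentile(Q[k][:,0],[2,50,98])))
st(); move_gripper(.06,15); st('rel')
p,e=hpose(.745,1,.13); move_straight(p,feed=.2); st('back')
im,d,c=snap('top','top4'); Q=cloud(d,c)-F; o=-Q@IN*1000; l=Q@LF*1000; h=Q[...,2]*1000
m=(im.max(2)<90)&(abs(l)<14)&(h>60)&(h<150)&(o>60)&(o<170); print('handle',m.sum(),np.round([np.median(o[m]),np.median(l[m]),np.median(h[m])]),np.round(np.percentile(o[m],[2,98])))
print([None if q is None else np.round(q,2).tolist() for q in [inverse_kinematics(*scpose(NOSE0,SY,0,1,np.radians(a),off=f)) for a in(50,55,60,65) for f in(0,.12)]])
E
```

```text
5 15 378 [-199. -175. -144.  -40.  -33.  -30.] [-37. -22.   6.]
15 30 559 [-199. -166. -128.  -66.  -44.  -37.] [-39. -24.   5.]
30 60 891 [-198. -172. -145. -121. -117. -112.] [-39. -23.  25.]
60 95 1314 [-148. -148. -146. -124. -119. -109.] [-38. -11.  33.]
 14.29 0.0242 15.0 [-2.71  8.03  4.02]
rel 15.18 0.0598 0.24 [0.11 0.56 0.46]
back 15.98 0.06 0.0 [ 0.1  -0.21 -0.86]
handle 3 [64.  9. 94.] [62. 64.]
[[0.69, 0.03, 2.32, -1.09, 0.6, 0.2], [0.87, -0.28, 2.37, -0.83, 0.87, 0.0], [0.64, 0.01, 2.3, -0.88, 0.59, -0.03], [0.79, -0.3, 2.33, -0.68, 0.88, -0.19], [0.59, 0.0, 2.26, -0.68, 0.61, -0.26], [0.71, -0.3, 2.28, -0.54, 0.9, -0.36], [0.55, 0.01, 2.22, -0.5, 0.65, -0.45], [0.64, -0.28, 2.23, -0.41, 0.93, -0.52]]
```

```bash
cat >> h.py <<'E'
A=np.radians(55)
def binang(im,d,c):
    Q=cloud(d,c)-F; o=-Q@IN*1000; l=Q@LF*1000; h=Q[...,2]*1000
    m=(im.max(2)<95)&(abs(l)<14)&(h>50)&(h<185)&(o>3)&(o<170); m=cv2.morphologyEx(m.astype(np.uint8),cv2.MORPH_OPEN,np.ones((3,3)))>0
    print('handle px',m.sum(),'out,l,h',np.round([np.median(x[m]) for x in(o,l,h)]),np.round(np.percentile(o[m],[2,98])))
E
python3 - <<'E'
from h import *
movep(*scpose(NOSE0,SY,0,1,A,off=.2)); move_gripper(.05,50)
binang(*snap('top','top5')); 
im,d,c=snap('scene','scene5'); binang(im,d,c)
# refine scoop handle from scene view
P=cloud(d,c); m=(im.max(2)<60)&(P[...,2]>.042)&(P[...,2]<.062)&(P[...,0]<.52)&(P[...,0]>.36)&(P[...,1]>.19)&(P[...,1]<.3)
k,l,s,_=cv2.connectedComponentsWithStats(m.astype(np.uint8)); i=1+np.argmax(s[1:,4]); q=P[l==i]
r=cv2.minAreaRect(q[:,:2].astype(np.float32)); print(len(q),r,'pred centre',SG-SX*.016)
im=cv2.imread('pics/scene5.png')[80:380,120:520]; cv2.imwrite('pics/s5c.png',cv2.resize(im,None,fx=2,fy=2))
st()
E
```

```text
handle px 457 out,l,h [ 83.  -0. 109.] [ 26. 131.]
handle px 18 out,l,h [114.  11. 107.] [104. 125.]
257 ((0.4377717971801758, 0.24996685981750488), (0.018633028492331505, 0.09662529081106186), 78.17288208007812) pred centre [0.43634964 0.24832659 0.043     ]
 18.22 0.05 0.0 [0.34 0.53 0.57]
```

View pics/s5c.png

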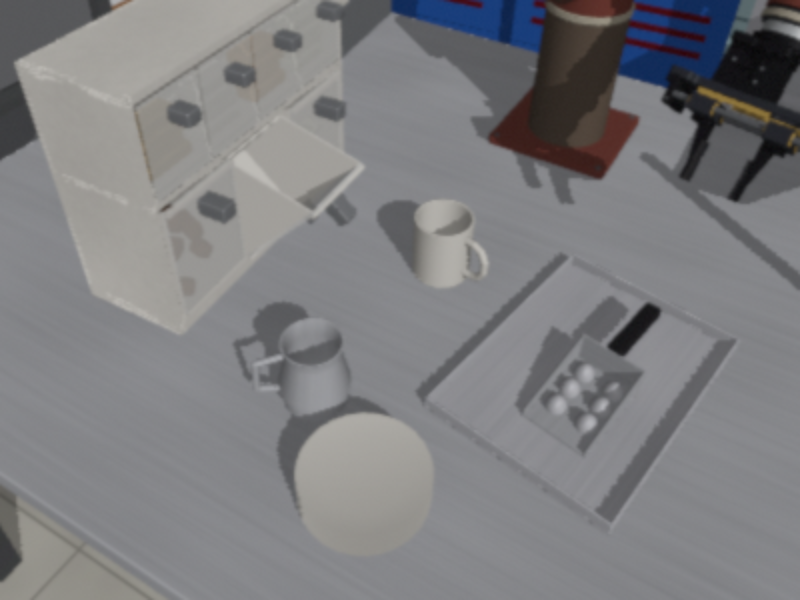

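The middle bin is fully open (mouth at crop (305,165)) and the neighbours are shut. The scoop still lies in the pan with its handle at crop (635,330), and the gripper waits behind it at (740,110). Next I'll grasp and lift.

```bash
python3 - <<'E'
from h import *
O=-.004
N=NOSE0+np.array([.0006,.001,0])
for o in(.03,O):
    move_straight(*scpose(N,SY,0,1,A,off=o),feed=.15 if o>0 else .06); st(o)
move_gripper(0,55); s=st('grip'); np.save('pick.npy',np.r_[s['tool_pos'],s['tcp_rot']])
print(s['tool_pos']-scpose(N,SY,0,1,A,off=O)[0])
p,e=scpose(N,SY,0,1,A,off=O)
move_straight(p+[0,0,.006],feed=.03); st('lift6')
move_straight(p+[0,0,.12],feed=.12); st('lift')
im,d,c=snap('scene','scene6'); P=cloud(d,c)
# scoop pitch from the black handle top vs bowl
im=im[120:320,330:530,::-1]; cv2.imwrite('pics/s6c.png',cv2.resize(im,None,fx=3,fy=3))
E
```

```text
0.03 19.5 0.05 0.0 [-0.06 -0.12 -0.22]
-0.004 20.22 0.0499 0.0 [-0.26  0.03 -0.67]
grip 20.82 0.0219 54.97 [-1.74  0.14  2.31]
[4.59170982e-05 1.96446873e-04 1.65570348e-04]
lift6 21.18 0.0215 54.97 [ 0.51  0.54 -3.01]
lift 22.27 0.0215 54.97 [-0.72 -0.29 -2.66]
```

View pics/s6c.png

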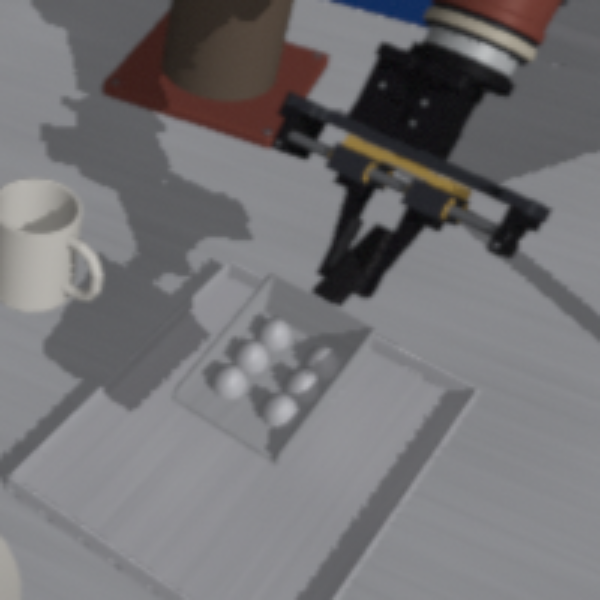

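The grasp holds (about 2.6 N of load) and all six chocolates are in the lifted bowl at crop (275,375). I'll carry it nose-up slightly to the rack, then check its attitude before pouring.

```bash
python3 - <<'E'
from h import *
O=-.004; YP=RY
def chk():
    N=F-IN*.047+UP*.16
    return all(inverse_kinematics(*scpose(N,YP,t,1,A,off=O)) is not None for t in(-.12,.3,.6,.9,1.2))
print(chk())
z=np.load('pics/scene6.npz'); P=cloud(z['d'],z); Q=P-(NOSE0+[.0006,.001,.12]); x=Q@SX*1000; y=Q@np.array([-SX[1],SX[0],0])*1000; h=Q[...,2]*1000
for a in range(-120,0,20):
    k=(x>a)&(x<a+20)&(abs(y)<38)&(h>-40)&(h<60); print(a,k.sum(),np.round(np.percentile(h[k],[10,25,50])) if k.any() else '')
p1=NOSE0+UP*.13
W=[(NOSE0+UP*.15,SY,-.12),(F-IN*.13+UP*.20,YP,-.12)]
for n,yw,t in W: move_straight(*scpose(n,yw,t,1,A,off=O),feed=.13); st()
im,d,c=snap('top','top7'); Q=cloud(d,c)-F; o=-Q@IN*1000; l=Q@LF*1000
k=(abs(l)<60)&(o>100)&(o<330)&(Q[...,2]>.15)&(Q[...,2]<.31)
print('scoop out range',np.round(np.percentile(o[k],[0.5,99])),'lat',np.round(np.percentile(l[k&(o<230)],[1,99])))
E
```

```text
True
-120 117 [1. 2. 5.]
-100 256 [1. 2. 8.]
-80 271 [ 1.  3. 11.]
-60 158 [1. 2. 3.]
-40 369 [1. 2. 4.]
-20 243 [-0.  1.  1.]
 22.64 0.0216 54.97 [-0.47 -0.25 -2.45]
 24.56 0.0217 54.97 [ 0.44 -0.12 -2.98]
scoop out range [134. 328.] lat [-41.  42.]
```

```bash
python3 - <<'E'
from h import *
O=-.004
P=lambda out,z,t,f:(move_straight(*scpose(F-IN*out+UP*z,RY,t,1,A,off=O),feed=f))
P(.05,.178,-.06,.12)
P(.05,.168,.3,.12)
for t in(.6,.9,1.2): P(.047,.160,t,.12); st(t)
pause(.5); st()
for _ in range(2):
    P(.047,.160,1.1,.15); P(.047,.160,1.2,.15)
s=st('end'); snap('scene','scene8'); snap('top','top8')
a=cv2.imread('pics/scene8.png')[60:260,170:370]; b=cv2.imread('pics/top8.png')[170:370,380:580]
f=lambda x:cv2.resize(x,(400,400),interpolation=cv2.INTER_CUBIC)
cv2.imwrite('pics/j8.png',np.hstack([f(a),f(b)]))
E
```

```text
0.6 26.39 0.0215 54.97 [ 0.    0.58 -2.6 ]
0.9 26.88 0.0212 54.97 [-0.46  0.35 -1.56]
1.2 27.38 0.0213 54.97 [ 0.72 -0.76 -1.58]
 27.88 0.0217 54.97 [ 0.46 -0.71 -1.74]
end 28.88 0.0216 54.97 [-0.52 -0.05 -1.78]
```

View pics/j8.png

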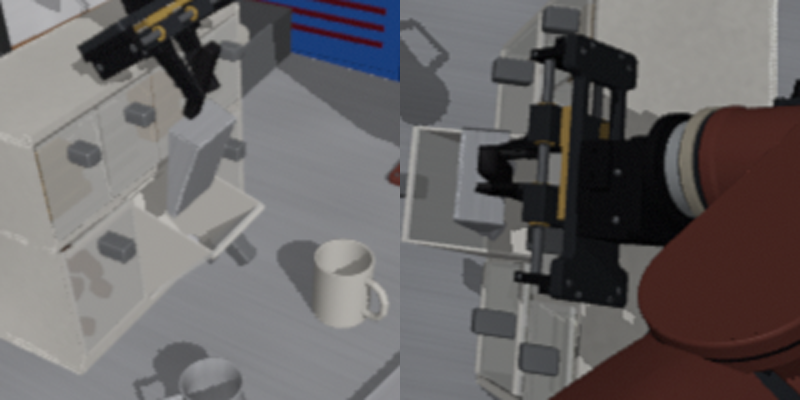

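The scoop hangs nose-down in the mouth, clear of the pulls, and the load fell by about 0.9 N. So it looks empty. I'll withdraw, carry it back over the pan and check that it is level and empty.

```bash
python3 - <<'E'
from h import *
O=-.004
P=lambda out,z,t,f:(move_straight(*scpose(F-IN*out+UP*z,RY,t,1,A,off=O),feed=f))
P(.055,.175,.6,.2); P(.09,.20,0,.2)
P(.16,.21,0,.2)
N=NOSE0+np.array([.0006,.001,0])
move_straight(*scpose(N+UP*.12,SY,0,1,A,off=O),feed=.2); st()
im,d,c=snap('scene','scene9'); Pc=cloud(d,c); Q=Pc-(N+UP*.12); x=Q@SX*1000; y=Q@np.array([-SX[1],SX[0],0])*1000; h=Q[...,2]*1000
for a in range(-120,0,20):
    k=(x>a)&(x<a+20)&(abs(y)<36)&(h>-40)&(h<60); print(a,k.sum(),np.round(np.percentile(h[k],[10,50,95]),1) if k.any() else '')
for a in(-110,-80): 
    k=(x>a)&(x<a+60)&(abs(y)<60)&(h>8)&(h<60); print('lat',np.round(np.percentile(y[k],[2,98])))
im8,d8,c8=snap('top','top9'); binang(im8,d8,c8)
b=im8[200:340,380:520,::-1]; a=im[60:260,170:370,::-1]
f=lambda x:cv2.resize(x,(400,400),interpolation=cv2.INTER_CUBIC)
cv2.imwrite('pics/j9.png',np.hstack([f(a),f(b)]))
E
```

```text
32.44 0.0218 54.97 [ 0.17  0.08 -1.6 ]
-120 243 [ 2.7  4.3 36.3]
-100 206 [2.5 3.7 5.4]
-80 227 [2.2 3.5 5.1]
-60 233 [1.9 3.6 5.3]
-40 255 [2.1 3.5 5. ]
-20 241 [1.5 3.3 4.9]
lat [-43.  41.]
lat [-43.  41.]
handle px 268 out,l,h [102.  -1. 110.] [  5. 132.]
```

View pics/j9.png

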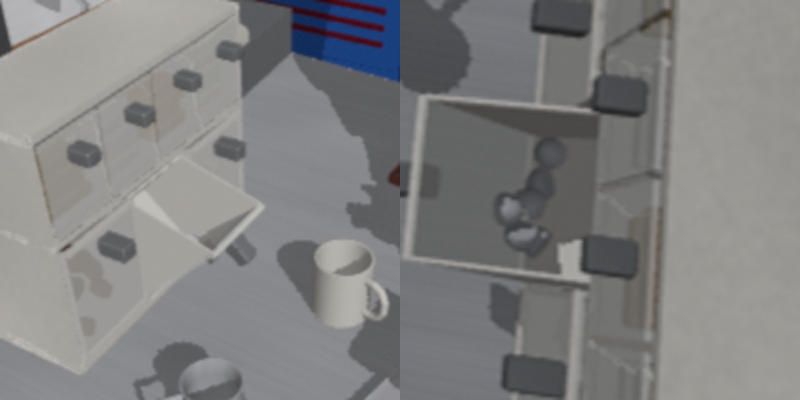

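The scoop is empty and level (floor 3–4 mm above the nose datum all along). The chocolates lie in the open bin around crop (525,195). I'll set the scoop down.

```bash
python3 - <<'E'
from h import *
O=-.004; N=NOSE0+np.array([.0006,.001,0])
p,e=scpose(N,SY,0,1,A,off=O)
move_straight(p+[0,0,.012],feed=.12); f0=st('above')['ft_force'][2]
for z in(.006,.003,.0015,.0005,-.0003,-.001):
    move_straight(p+[0,0,z],feed=.02); f=st(z)['ft_force'][2]
    if f-f0>1.2: break
move_gripper(.045); st('released')
move_straight(*scpose(N,SY,0,1,A,off=.15),feed=.2); 
movep(*hpose(.745,1,.16)); move_gripper(.06); st()
im,d,c=snap('scene','scene10'); Pc=cloud(d,c); Q=Pc-N; x=Q@SX*1000; y=Q@np.array([-SX[1],SX[0],0])*1000; h=Q[...,2]*1000
for a in range(-120,0,40):
    k=(x>a)&(x<a+40)&(abs(y)<36)&(h>-10)&(h<60); print(a,k.sum(),np.round(np.percentile(h[k],[10,50]),1) if k.any() else '')
k=(im.max(2)<60)&(x<-110)&(x>-240)&(abs(y)<30)&(h>20)&(h<70); print('handle top h by x',[(a,round(float(np.median(h[k&(x>a)&(x<a+25)])),1)) for a in(-215,-190,-165,-140) if (k&(x>a)&(x<a+25)).any()])
E
```

```text
above 33.59 0.0216 54.97 [-0.1   0.23 -1.53]
0.006 34.04 0.0215 54.97 [-0.97 -0.19 -1.41]
0.003 34.34 0.0214 54.97 [-0.58 -0.03 -1.49]
0.0015 34.59 0.0212 54.97 [ 0.12 -0.35 -2.24]
0.0005 34.84 0.0212 54.97 [ 0.06  0.07 -1.11]
-0.0003 35.09 0.0212 54.97 [-1.15 -0.26  2.82]
released 35.82 0.0448 0.0 [ 0.54 -0.72  0.5 ]
 38.88 0.0594 0.0 [-0.16 -0.07  0.47]
-120 433 [2.4 4.2]
-80 412 [2.2 3.9]
-40 500 [1.2 3.8]
handle top h by x [(-215, 48.8), (-190, 48.6), (-165, 48.9), (-140, 48.3)]
```

The scoop lies flat in the pan. Now I'll re-grip the handle and swing the bin shut.

```bash
python3 - <<'E'
from h import *
move_straight(*hpose(.745,1,.05),feed=.2); move_straight(*hpose(.745,1,0),feed=.1); st('at')
move_gripper(0,12); st('grip')
for p in(.6,.45,.3,.15,.05,0): move_straight(*hpose(p,1),feed=.1 if p>.1 else .05); st(p)
move_gripper(.05); st('rel'); pause(.3)
move_straight(*hpose(0,1,.05),feed=.08); move_straight(*hpose(0,1,.16),feed=.2)
p=sense()['tool_pos']; 
move_straight(p-IN*.04+UP*.12,feed=.2); movej([.9,-.1,1.6,0,1.4,0]); st()
im,d,c=snap('top','top11'); binang(im,d,c); binang(*load) if 0 else None
Q=cloud(d,c)-F; o=-Q@IN*1000; l=Q@LF*1000; h=Q[...,2]*1000
for L in(-126,0,126):
    m=(im.max(2)<95)&(abs(l-L)<14)&(h>150)&(h<185)&(o>3)&(o<90); print(L,m.sum(),np.round(np.percentile(o[m],[2,50,98]),1),np.round(np.median(h[m]),1))
s,_,_=snap('scene','scene11'); cv2.imwrite('pics/s11c.png',cv2.resize(s[40:360,110:510,::-1],None,fx=1.8,fy=1.8))
E
```

```text
at 40.28 0.0602 0.26 [-0.27  0.37 -0.11]
grip 40.98 0.0238 12.46 [-1.96  1.37  0.03]
0.6 41.39 0.0237 12.0 [-1.72 -2.76 -1.27]
0.45 41.82 0.0239 12.0 [-1.68 -2.76 -2.05]
0.3 42.25 0.0239 12.0 [-2.65 -1.23 -0.31]
0.15 42.68 0.0239 12.0 [-5.08 -0.19  2.85]
0.05 43.2 0.0238 12.0 [-4.38 -0.73  3.67]
0 43.53 0.024 12.0 [-4.87 -1.9   3.15]
rel 44.29 0.0497 0.0 [-0.82  0.33 -0.32]
 48.95 0.0498 0.0 [-1.18  0.03  0.17]
handle px 264 out,l,h [ 25.  -1. 175.] [ 5. 43.]
-126 286 [ 5.6 24.9 42.5] 175.1
0 267 [ 5.1 25.3 42.7] 175.0
126 262 [ 5.5 25.  42.7] 175.0
```

View pics/s11c.png

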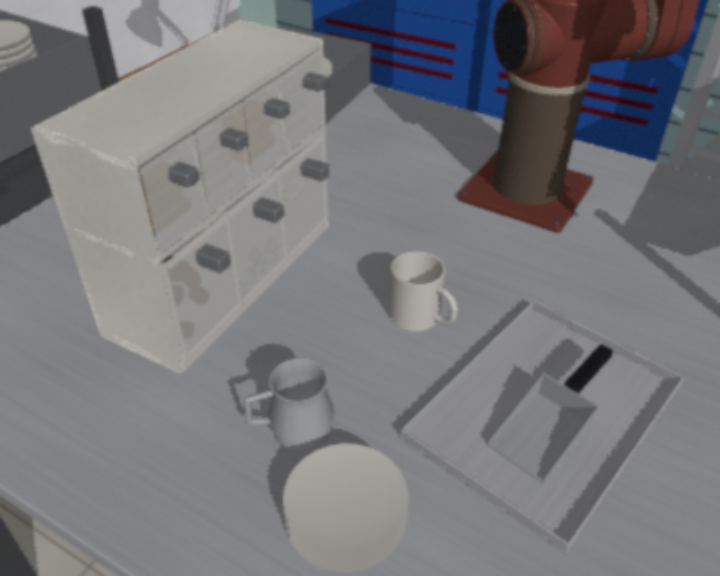

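All three bottom bins are shut, with the chocolates faintly visible through the middle front at (265,255). The empty scoop lies flat in the pan at (545,420), and the mug, jug and saucers have not moved.

```bash
python3 -c "
from station import *
print(hand_in())"
```

```text
the job is handed in; nothing more can be done
None
```

The job is handed in at about 49 s: the chocolates are in the middle bin and it is shut, the empty scoop lies flat in the pan, and the side bins, saucers, mug and jug look undisturbed in the last picture.

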